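Find and shim the rocking corner of a tool-rest jig plate

ROBOT

A 6-joint arm with a two-finger parallel gripper is mounted at the origin on the work surface. World frame = base frame: x ahead of the robot, y to its left, z up, the work surface at z = 0. Lengths are in m, angles in rad, forces in N, time in s.
With the tool pointing down it reaches from about 0.375 to 0.9 m from the base axis. Payload 3.1 kg.
Tool frame: the origin (TCP) lies between the finger pads; the fingertips stand 17 mm ahead of it and the grasp point (between the pads) lies 2 mm behind it; z points along the fingers, y is the line along which they close (so a half turn about z gives the same grasp; the last joint's range is limited). The gripper opens to 85 mm and grips with 20 to 120 N. Pads are 22 mm wide; open, the fingers measure 114 mm over their backs; the gripper's body (76 mm by 85 mm) begins 54 mm behind the grasp point. The pads swing forward as they close: fully open they stand 13 mm farther back than shut.
Start: joints at [-1.514, 0.527, 1.433, -0, 1.181, -0.178], TCP at [0.146, -0.608, 0.211] pointing down, gripper open.
Joint ranges: [-3.08, 3.08], [-0.75, 2.2], [0.22, 2.44], [-1.43, 4.57], [0, 2.65], [-2.85, 2.85]. Speed limits (rad/s): [2.79, 2.79, 3.14, 3.14, 3.14, 3.14].

INTERFACE

Orientations are given as a unit quaternion [x, y, z, w].
In Python, from station import sense, vision, order gives the robot as it stands.
- The arm moves only by the shell command python3 -m crank 'ROWS' [OPENING] [FORCE]. ROWS is JSON, a list of rows, each an object with "dp": the shift along the world's x, y, z in units of 30 mm (1.0 is 30 mm), a list of three; "angular": the turn, a rotation vector about the world's x, y, z in degrees, a list of three. In form: [{"dp": [dx, dy, dz], "angular": [ax, ay, az]}, ...]. A call has 1 to 20 rows; each row shifts and turns the commanded pose from where the row before left it; what a row does not reach is not made up. A row lasts 1/10 s, in which the tool goes at most 50 mm and 8.59 degrees, less where a joint would pass 70% of its speed; a pose out of reach is approached as far as the arm can. A call is refused whole if a number of a shift passes 1 or a number of a turn 8.59, either way. A call with a gripper value outside its range is refused whole. OPENING is the closure, from 0 (fully open) to 1 (shut), set as the call begins (- or left out, the last holds). The fingers move at their own pace and stop on an object; FORCE is the grip in N (left out, the last holds). Time passes only in rows, so rows that do not move let the fingers close. It gives the time, the measured TCP pose, the force, the opening and the grip force at its end, in the units of the state.
- sense(): the state, without advancing time (a new reading comes with each control period).
- vision.snapshot(name): name is "side" or "top" or "wrist"; returns a dict with "image" (400x640x3 uint8, blue, green, red), "range_z" (400x640 float32, m along the optical axis (not along the pixel's ray), 0 where there is no reading), "mtx" (3x3 intrinsics, pixels), "pose" (4x4, takes a point from camera to world coordinates); the wrist camera has in their place "mount" (4x4, takes a point from camera to tool coordinates, whose origin is the TCP and whose axes are the flange's). Camera axes: x right, y down, z forward; pixel columns grow to the right and rows downward; lengths in m; the calibration is good to about 2 mm. A picture is of the moment at which its call begins: read the wrist's pose just before it.
- order.sign_off(): hands the job in; it is judged then, once.
The state is a dict: "t": time; "q": joint angles; "qd": joint speeds; "tau": joint torques, N m; "tcp_pos": TCP position; "tool_rot": TCP orientation; "force": force on the tool from outside, world axes, zero at the start; "ft_torque": the same for the moment, N m; "finger_gap": opening from 0.0 (shut) to 1.0 (fully open); "gripper_force": force on a finger pad.
Only numpy, scipy, OpenCV 4.12 (cv2) and the standard library are available. Lean on these libraries where they do the work, as an engineer would, in place of code of your own. Each camera call takes 0.05 s, during which the arm holds its last target. There are 200 camera calls.

TASK

Press down with a fingertip on the corners of the jig plate to find the one that rocks, then press that corner's raised shim tongue down flat, leaving the other three shims up. Press that corner of the plate firmly once more to check that it is now solid, then take the hand away; lift or shove nothing, and leave the things around it alone.

Things in the scene. Friction and masses are not known exactly. Their poses are not given: they have to be found in the camera images.
- plate: the jig plate: loose aluminium plate 160 x 170 mm (x, y), 10 mm thick, about 1.6 kg, with a grey tool-rest socket (54 mm across) and a small ball-ended clamp lever in its middle, up to 57 mm above its underside. Origin: centre of its underside, 40 mm above the table; x points away from the robot, y to the left. It lies level on four rubber feet, one under each corner
- subbase: the fixed grey sub-base under the plate, 190 x 215 x 14 mm, same axes; origin: its underside's centre, under the plate's. On it are the four like-looking feet. Three are firm; one has gone soft: pressed there with 2 to 4 N the plate's corner sinks about 6 mm, then stops, and springs back level when let go; nothing shows it at rest
- corner_near_left (a point): point on the plate's top face at the near left corner (near: towards the robot; left: towards the plate's +y), right above that corner's foot, 60 mm from the plate's centre in x and 55 mm in y; 50 mm above the table at rest. The place to press; 8 to 15 N is right. It moves with the plate
- corner_near_right (a point): point on the plate's top face at the near right corner (near: towards the robot; left: towards the plate's +y), right above that corner's foot, 60 mm from the plate's centre in x and 55 mm in y; 50 mm above the table at rest. The place to press; 8 to 15 N is right. It moves with the plate
- corner_far_left (a point): point on the plate's top face at the far left corner (near: towards the robot; left: towards the plate's +y), right above that corner's foot, 60 mm from the plate's centre in x and 55 mm in y; 50 mm above the table at rest. The place to press; 8 to 15 N is right. It moves with the plate
- corner_far_right (a point): point on the plate's top face at the far right corner (near: towards the robot; left: towards the plate's +y), right above that corner's foot, 60 mm from the plate's centre in x and 55 mm in y; 50 mm above the table at rest. The place to press; 8 to 15 N is right. It moves with the plate
- shim_near_left (a joint): how far this corner's shim lever stands up, in rad; 0 = flat (its stop), 0.5 to 0.62 at the start. Stiff hinge: stays where it is left; about 8 N down near the tongue's end moves it. As the tongue goes down, the shim's inner head rises below the plate, to 1.5 mm under it when flat: a soft corner then sinks no further and bears on it; at a firm corner it never meets the plate
- shim_near_left_tongue (a point): on top of the near left shim's steel tongue, 40 mm from its hinge, 8 mm from its outer end. The tongue, 26 x 5 mm, sticks out past the plate's left edge along its +y. The hinge is 60 mm (x) and 98 mm (y) from the plate's centre, 26 mm above the table. The point is 28.5 mm above the table when flat, about 48 mm raised, and moves 6 to 9 mm outwards as it goes down
- shim_near_right (a joint): how far this corner's shim lever stands up, in rad; 0 = flat (its stop), 0.5 to 0.62 at the start. Stiff hinge: stays where it is left; about 8 N down near the tongue's end moves it. As the tongue goes down, the shim's inner head rises below the plate, to 1.5 mm under it when flat: a soft corner then sinks no further and bears on it; at a firm corner it never meets the plate
- shim_near_right_tongue (a point): on top of the near right shim's steel tongue, 40 mm from its hinge, 8 mm from its outer end. The tongue, 26 x 5 mm, sticks out past the plate's right edge along its -y. The hinge is 60 mm (x) and 98 mm (y) from the plate's centre, 26 mm above the table. The point is 28.5 mm above the table when flat, about 48 mm raised, and moves 6 to 9 mm outwards as it goes down
- shim_far_left (a joint): how far this corner's shim lever stands up, in rad; 0 = flat (its stop), 0.5 to 0.62 at the start. Stiff hinge: stays where it is left; about 8 N down near the tongue's end moves it. As the tongue goes down, the shim's inner head rises below the plate, to 1.5 mm under it when flat: a soft corner then sinks no further and bears on it; at a firm corner it never meets the plate
- shim_far_left_tongue (a point): on top of the far left shim's steel tongue, 40 mm from its hinge, 8 mm from its outer end. The tongue, 26 x 5 mm, sticks out past the plate's left edge along its +y. The hinge is 60 mm (x) and 98 mm (y) from the plate's centre, 26 mm above the table. The point is 28.5 mm above the table when flat, about 48 mm raised, and moves 6 to 9 mm outwards as it goes down
- shim_far_right (a joint): how far this corner's shim lever stands up, in rad; 0 = flat (its stop), 0.5 to 0.62 at the start. Stiff hinge: stays where it is left; about 8 N down near the tongue's end moves it. As the tongue goes down, the shim's inner head rises below the plate, to 1.5 mm under it when flat: a soft corner then sinks no further and bears on it; at a firm corner it never meets the plate
- shim_far_right_tongue (a point): on top of the far right shim's steel tongue, 40 mm from its hinge, 8 mm from its outer end. The tongue, 26 x 5 mm, sticks out past the plate's right edge along its -y. The hinge is 60 mm (x) and 98 mm (y) from the plate's centre, 26 mm above the table. The point is 28.5 mm above the table when flat, about 48 mm raised, and moves 6 to 9 mm outwards as it goes down
- wax_jar: small round jar with a metal lid, 38 mm across, 50 mm high, standing between the two left shims; a bystander. Origin: centre of its underside
- offcut: square softwood offcut 36 x 36 x 45 mm, standing between the two right shims; a bystander. Origin: centre of its underside
- gouge: turning gouge with a wooden handle, about 370 mm long, 34 mm high, lying on the table to the left; a bystander. Origin: at the ferrule where handle meets blade, at table height
- mallet: turned dark wood mallet standing on its head to the right, 86 mm across, 215 mm high; a bystander. Origin: centre of its underside
- sanding_block: cork sanding block 100 x 65 x 35 mm, lying to the right; a bystander. Origin: centre of its underside
- chuck_ring: steel chuck body, a ring 90 mm across and 35 mm high, beyond the plate; a bystander. Origin: centre of its underside
Mind the look-alikes: they are no part of the job. Several things have the shape of the plate; the one meant has the colours described above.

How it is judged:
By the outcome, as a careful person would: the job done as asked, in the order asked, and still so for the second after the job is handed in, with the robot touching nothing.
It also fails if it takes over 58 s, if anything falls off the work surface, if the arm or the gripper's body presses on something with over 40 N, if the wrist force passes 120 N, or if a joint passes its speed limit or range.

## Working session

There is one attempt and no reset: what is moved stays moved. The work goes in short steps, Python scripts to look and compute and a shell command to move; the robot and the scene stay as the last step left them, time stands still between calls to the robot, and variables do not carry over. Pictures are saved under pics/ and viewed, at most 10 in all, crops included, and the job is handed in when it is done.

```bash
ls; mkdir -p pics
python3 - <<'E'
from station import sense, vision
import cv2, numpy as np
s=sense(); print(s)
for n in ["top","side"]:
    d=vision.snapshot(n); cv2.imwrite(f"pics/{n}0.png",d["image"]); np.savez(f"{n}0.npz",**d)
    print(n,d["mtx"].tolist(),d["pose"].round(4).tolist())
E
```

```text
pics
{'t': 0.0, 'q': array([-1.51352607e+00,  5.28474861e-01,  1.43388892e+00,  4.41765770e-05,
        1.18140432e+00, -1.78487273e-01]), 'qd': array([-0.00178526,  0.00084756,  0.00031519, -0.00082459, -0.00167692,
        0.00061647]), 'tau': array([-9.27407709e-04, -4.42352557e+01, -1.78025419e+01, -3.80489619e-04,
        8.47257965e-03,  1.15268205e-05]), 'tcp_pos': array([ 0.14599275, -0.60693729,  0.21033258]), 'tool_rot': array([ 9.93060741e-01,  1.17597538e-01,  8.62730475e-05, -1.08448872e-03]), 'force': array([-1.55000288, -0.25271293, -0.70206254]), 'ft_torque': array([0.04850908, 0.02030926, 0.00216696]), 'gripper_force': 0.0, 'finger_gap': 1.0011562840800767}
top [[447.24649391734266, 0.0, 319.7497196099336], [0.0, 447.24649391734266, 201.3788356032476], [0.0, 0.0, 1.0]] [[0.0229, -0.9807, 0.1944, 0.3058], [-0.9997, -0.022, 0.0066, -0.0089], [-0.0022, -0.1945, -0.9809, 1.2945], [0.0, 0.0, 0.0, 1.0]]
side [[368.5420066313788, 0.0, 317.0492258481919], [0.0, 368.5420066313788, 204.2580264969593], [0.0, 0.0, 1.0]] [[-0.9801, -0.1351, 0.1453, 0.4227], [-0.1979, 0.716, -0.6695, 0.5948], [-0.0137, -0.6849, -0.7285, 0.7279], [0.0, 0.0, 0.0, 1.0]]
```

View pics/top0.png

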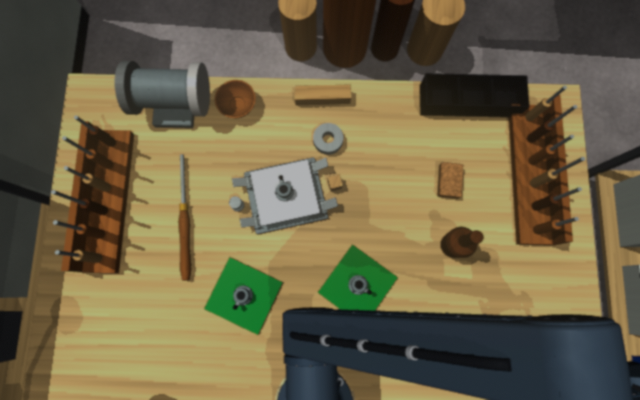

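View pics/side0.png

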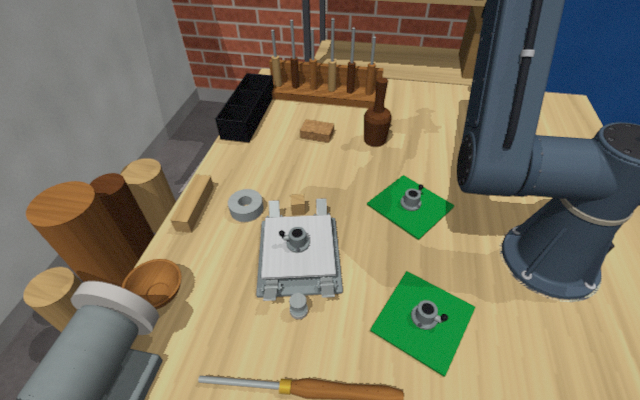

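The top view shows the aluminium plate at about (287,194), turned slightly, with tongues at (240,182), (246,223), (320,163) and (331,204). The jar is at (236,203) and the offcut at (336,182). The green plates are look-alikes.

```bash
cat > h.py <<'E'
import numpy as np
def cloud(d):
    v,u=np.mgrid[0:400,0:640]; z=d["range_z"]; K=d["mtx"]
    p=np.stack([(u-K[0,2])/K[0,0]*z,(v-K[1,2])/K[1,1]*z,z],-1)
    return p@d["pose"][:3,:3].T+d["pose"][:3,3]
E
python3 - <<'E'
import cv2, numpy as np
from h import cloud
d=np.load("top0.npz"); P=cloud(d); img=d["image"]
roi=np.zeros((400,640),bool); roi[140:245,225:350]=1
print("table z",np.median(P[300:330,100:200,2]))
for n in ("top0","side0"):
    d=np.load(n+".npz"); P=cloud(d); hsv=cv2.cvtColor(d["image"],cv2.COLOR_BGR2HSV)
    m=(abs(P[...,2]-.050)<.004)&(d["range_z"]>0)&(hsv[...,1]<50)&(abs(P[...,1]-.06)<.15)&(abs(P[...,0]-.52)<.15)
    k,l,st,c=cv2.connectedComponentsWithStats(m.astype(np.uint8),connectivity=4)
    i=1+np.argmax(st[1:,4]); q=P[l==i]
    r=cv2.minAreaRect((q[:,:2]*1000).astype(np.float32)); print(n,st[i],r,cv2.boxPoints(r).round(1).tolist(),"z",np.median(q[:,2]))
img=np.load("top0.npz")["image"][140:245,220:360]
cv2.imwrite("pics/crop1.png",cv2.resize(img,None,fx=5.5,fy=5.5,interpolation=cv2.INTER_CUBIC))
E
```

```text
table z 0.00013829234326756534
top0 [ 250  161   70   65 2609] ((577.5479736328125, 102.11151885986328), (160.60813903808594, 169.71470642089844), 13.955140113830566) [[479.1000061035156, 165.10000610351562], [520.0999755859375, 0.4000000059604645], [675.9000244140625, 39.099998474121094], [635.0, 203.8000030517578]] z 0.04979231998275191
side0 [ 262  215   74   64 3668] ((576.0902099609375, 101.26109313964844), (160.1063232421875, 171.9113006591797), 14.1535005569458) [[477.3999938964844, 165.0], [519.5, -1.7000000476837158], [674.7000122070312, 37.5], [632.7000122070312, 204.1999969482422]] z 0.05020367200758519
```

View pics/crop1.png

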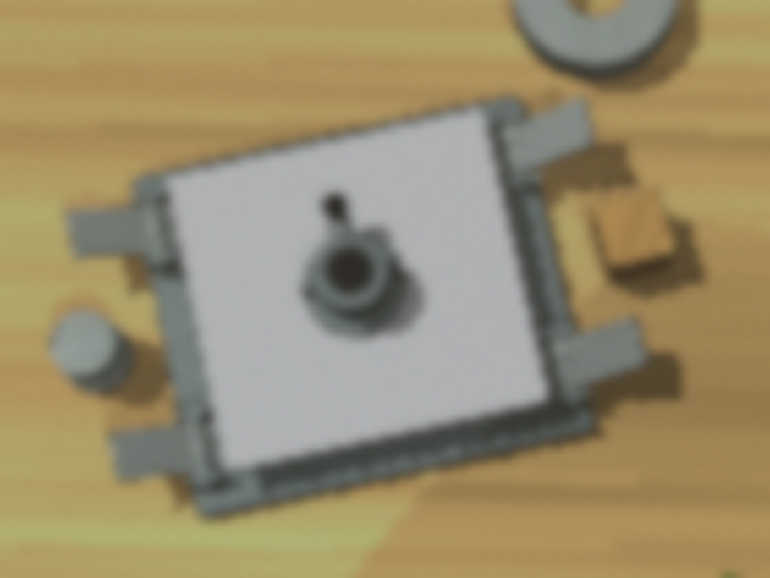

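Both cameras agree: the plate's centre is at (0.577, 0.1015), its yaw is 14° and its top is at z≈0.050. The tool's x axis is already at 13.5°, in line with the plate. I'll close the fingers and carry the tool over, staying high and clear of the mallet.

```bash
python3 -m crank '[{"dp":[0,0,1],"angular":[0,0,0]},{"dp":[0.2,0.5,1],"angular":[0,0,0]},{"dp":[0.6,1,0.5],"angular":[0,0,0]},{"dp":[0.6,1,0],"angular":[0,0,0]},{"dp":[0.6,1,0],"angular":[0,0,0]},{"dp":[0.6,1,0],"angular":[0,0,0]},{"dp":[0.6,1,0],"angular":[0,0,0]},{"dp":[0.6,1,0],"angular":[0,0,0]},{"dp":[0.6,1,0],"angular":[0,0,0]},{"dp":[0.6,1,0],"angular":[0,0,0]},{"dp":[0.6,1,0],"angular":[0,0,0]},{"dp":[0.6,1,0],"angular":[0,0,0]},{"dp":[0.6,1,0],"angular":[0,0,0]},{"dp":[0.6,1,0],"angular":[0,0,0]},{"dp":[0.6,1,0],"angular":[0,0,0]},{"dp":[0.6,1,0],"angular":[0,0,0]},{"dp":[0.6,1,0],"angular":[0,0,0]},{"dp":[0.6,1,0],"angular":[0,0,0]},{"dp":[0.6,0.5,0],"angular":[0,0,0]},{"dp":[0,0,0],"angular":[0,0,0]}]' 1 60
```

```text
t: 2.1
tcp_pos: [0.4594, -0.0959, 0.2861]
tool_rot: [0.993, 0.12, 0.0, -0.0]
force: [0.3, -0.9, -1.1]
finger_gap: -0.002
gripper_force: 0.0
```

```bash
python3 -m crank '[{"dp":[0.5,0.9,0],"angular":[0,0,0]},{"dp":[0.5,0.9,0],"angular":[0,0,0]},{"dp":[0.5,0.9,-0.5],"angular":[0,0,0]},{"dp":[0.5,0.9,-0.8],"angular":[0,0,0]},{"dp":[0.42,0.72,-0.8],"angular":[0,0,0]},{"dp":[0,0,-0.8],"angular":[0,0,0]},{"dp":[0,0,-0.8],"angular":[0,0,0]},{"dp":[0,0,-0.8],"angular":[0,0,0]},{"dp":[0,0,-0.8],"angular":[0,0,0]},{"dp":[0,0,-0.8],"angular":[0,0,0]},{"dp":[0,0,-0.6],"angular":[0,0,0]},{"dp":[0,0,0],"angular":[0,0,0]},{"dp":[0,0,0],"angular":[0,0,0]}]'
python3 - <<'E'
from station import sense,vision
import numpy as np,cv2
s=sense();print(s["tcp_pos"],s["force"],s["t"])
cv2.imwrite("pics/side1.png",cv2.resize(vision.snapshot("side")["image"][150:350,190:430],None,fx=3,fy=3))
E
```

```text
t: 3.4
tcp_pos: [0.5304, 0.0313, 0.0853]
tool_rot: [0.993, 0.117, -0.0, -0.0]
force: [-0.8, 0.2, 0.3]
finger_gap: 0.0
gripper_force: 0.0
[0.53037146 0.03127709 0.0852615 ] [-0.75113433  0.18116617  0.33524469] 3.4
```

View pics/side1.png

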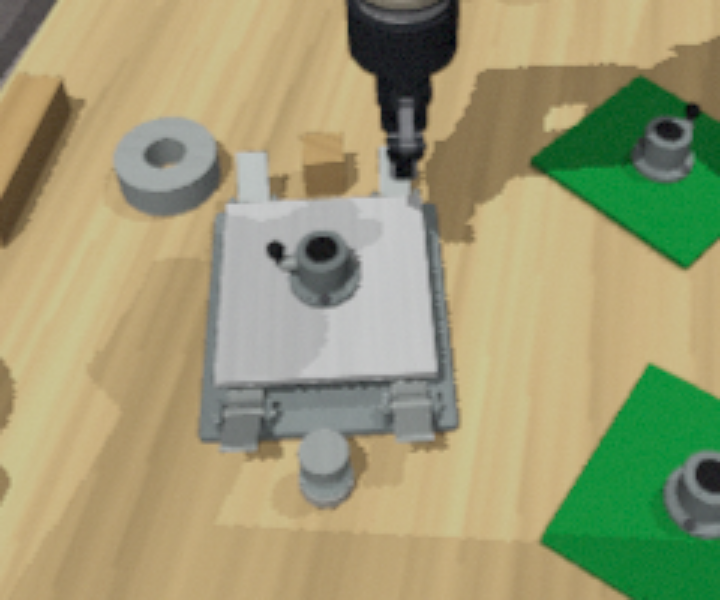

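Run:
```python
import numpy as np
d=np.load("side0.npz");T=np.linalg.inv(d["pose"])
for p in [(0.5304,.0313,.068),(0.5304,.0313,.05),(0.532,.0336,.05),(.577,.1015,.05)]:
    c=T[:3,:3]@p+T[:3,3];c=d["mtx"]@c;c=c[:2]/c[2];print(p,c,((c-[190,150])*3).round())
```

```text
(0.5304, 0.0313, 0.068) [323.37694937 218.61762145] [400. 206.]
(0.5304, 0.0313, 0.05) [323.38549874 223.52948183] [400. 221.]
(0.532, 0.0336, 0.05) [322.55262145 224.15342336] [398. 222.]
(0.577, 0.1015, 0.05) [297.75197996 243.58758344] [323. 281.]
```

Run:
```python
from station import sense,vision
import numpy as np,cv2
from h import cloud
d=vision.snapshot("side");P=cloud(d)
for v in range(180,228,3): print(v,[tuple((P[v,u]*1000).round().astype(int).tolist()) for u in (320,324,328)])
cv2.imwrite("pics/s2.png",cv2.resize(d["image"][170:240,280:370],None,fx=8,fy=8,interpolation=cv2.INTER_CUBIC))
```

```text
180 [(531, 66, 225), (522, 69, 229), (514, 65, 226)]
183 [(530, 68, 219), (522, 67, 219), (514, 69, 222)]
186 [(529, 72, 214), (521, 71, 214), (513, 70, 215)]
189 [(532, 60, 194), (521, 73, 208), (514, 64, 201)]
192 [(534, 50, 174), (520, 79, 205), (518, 44, 172)]
195 [(529, 75, 191), (519, 83, 201), (513, 72, 191)]
198 [(526, 92, 200), (518, 90, 199), (510, 88, 199)]
201 [(525, 93, 193), (518, 92, 193), (510, 90, 193)]
204 [(537, 38, 124), (526, 45, 134), (519, 35, 125)]
207 [(537, 40, 116), (527, 43, 122), (519, 34, 113)]
210 [(549, -19, 40), (540, -25, 36), (535, -60, -1)]
213 [(548, -13, 35), (538, -17, 33), (528, -18, 34)]
216 [(543, 9, 50), (533, 9, 52), (524, 6, 50)]
219 [(541, 19, 51), (531, 17, 51), (522, 14, 48)]
222 [(540, 26, 48), (530, 27, 51), (520, 25, 50)]
225 [(537, 39, 52), (528, 36, 50), (519, 34, 50)]
```

View pics/s2.png

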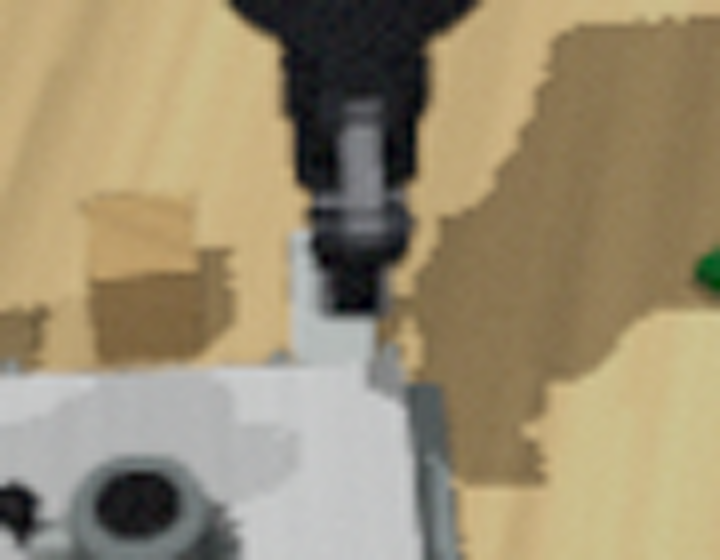

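The side view puts the fingertip at about (325,209), which is z≈0.11. The state says it should be at 0.068. I'll check with the wrist camera before going any lower.

Run:
```python
from station import sense,vision
import numpy as np,cv2
from scipy.spatial.transform import Rotation as R
from h import cloud
s=sense();print(s["t"],s["q"].round(3),s["tcp_pos"].round(4),s["tool_rot"].round(3))
d=vision.snapshot("wrist");M=d["mount"];print(M.round(3).tolist())
T=np.eye(4);T[:3,:3]=R.from_quat(s["tool_rot"]).as_matrix();T[:3,3]=s["tcp_pos"]
d["pose"]=T@M;P=cloud(d)
for v in range(20,400,60): print(v,[tuple((P[v,u]*1000).round().astype(int).tolist()) if d["range_z"][v,u]>0 else None for u in range(60,640,100)])
cv2.imwrite("pics/w1.png",d["image"])
d=vision.snapshot("side");P=cloud(d);print(sense()["t"],P[201:210:3,324].round(3).tolist())
```

```text
3.5 [-0.151  0.59   1.776 -0.     0.773  1.185] [0.5314 0.0314 0.0863] [0.993 0.117 0.001 0.   ]
[[-0.001, -0.958, -0.285, 0.072], [1.0, -0.001, -0.0, -0.001], [0.0, -0.285, 0.958, -0.162], [0.0, 0.0, 0.0, 1.0]]
20 [(625, 260, -1), (635, 158, 50), (649, 99, 49), (663, 39, 51), (697, -38, -2), (715, -113, -1)]
80 [(582, 260, 0), (600, 156, 50), (615, 93, 50), (630, 30, 49), (657, -54, -1), (675, -131, 1)]
140 [(544, 226, 41), (562, 152, 50), (580, 84, 64), (594, 19, 45), (610, -49, 45), (632, -154, 0)]
200 [(478, 262, 0), (519, 149, 50), (536, 79, 50), (547, 3, 24), (562, -91, -1), (583, -180, -1)]
260 [(415, 264, 0), (438, 169, 0), (460, 75, 0), (483, -19, 0), (505, -113, 0), (528, -206, 1)]
320 [(355, 256, 10), (369, 164, 1), (528, 55, 161), (550, 25, 179), (553, -6, 174), (465, -238, 0)]
380 [(277, 257, 10), (530, 74, 192), (547, 50, 202), (552, 29, 202), (544, -3, 188), (556, -20, 195)]
3.6 [[0.518, 0.092, 0.193], [0.527, 0.044, 0.132], [0.527, 0.042, 0.12]]
```

View pics/w1.png

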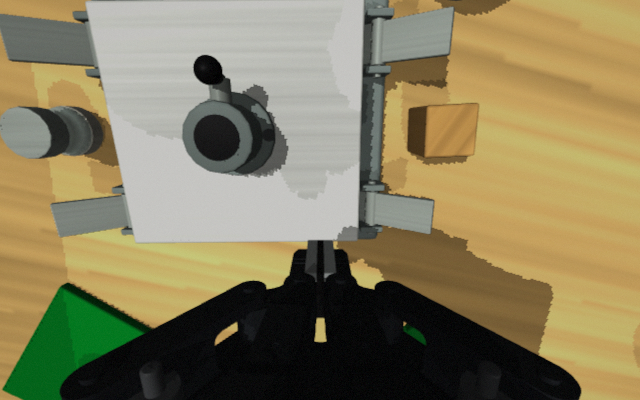

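Run:
```python
from station import sense,vision
import numpy as np,cv2
from scipy.spatial.transform import Rotation as R
from h import cloud
s=sense()
d=vision.snapshot("wrist");M=d["mount"]
T=np.eye(4);T[:3,:3]=R.from_quat(s["tool_rot"]).as_matrix();T[:3,3]=s["tcp_pos"]
d["pose"]=T@M;P=cloud(d)
for v in range(230,300,5): print(v,[tuple((P[v,u]*1000).round().astype(int).tolist()) for u in (300,312,328,340)])
c=np.linalg.inv(M)@[0,0,.017,1];c=d["mtx"]@c[:3];print(c/c[2]); 
c=np.linalg.inv(M)@[0,0,-.03,1];c=d["mtx"]@c[:3];print(c/c[2])
```

```text
230 [(521, 46, 51), (522, 37, 49), (525, 25, 50), (527, 17, 49)]
235 [(516, 45, 50), (518, 36, 50), (521, 24, 50), (523, 16, 50)]
240 [(512, 44, 50), (514, 35, 48), (517, 23, 49), (519, 15, 50)]
245 [(485, 41, 0), (541, 40, 117), (542, 32, 116), (493, 4, -1)]
250 [(535, 45, 113), (540, 39, 121), (542, 32, 122), (540, 24, 113)]
255 [(535, 44, 119), (540, 39, 126), (542, 32, 126), (540, 25, 120)]
260 [(535, 44, 124), (541, 39, 133), (543, 32, 133), (540, 25, 125)]
265 [(535, 44, 129), (541, 39, 137), (542, 32, 136), (540, 26, 130)]
270 [(536, 43, 135), (541, 39, 141), (542, 32, 141), (540, 26, 134)]
275 [(542, 44, 150), (539, 38, 143), (542, 32, 144), (545, 28, 149)]
280 [(542, 44, 153), (542, 39, 151), (543, 33, 150), (546, 29, 153)]
285 [(541, 43, 155), (542, 39, 155), (543, 33, 154), (544, 28, 154)]
290 [(541, 43, 157), (542, 39, 158), (543, 33, 157), (545, 29, 159)]
295 [(541, 43, 160), (541, 38, 159), (543, 33, 161), (544, 29, 161)]
[322.16063536 230.14661794   1.        ]
[322.81511672 264.34392232   1.        ]
```

Both cameras show the visible fingertips about 40 mm higher than the stated geometry, although the wrist camera and the reported pose place the plate correctly. I'll let contact force decide and descend guarded.

```bash
python3 -m crank '[{"dp":[0.02,0.08,-0.2],"angular":[0,0,0]},{"dp":[0,0,-0.2],"angular":[0,0,0]},{"dp":[0,0,-0.1],"angular":[0,0,0]},{"dp":[0,0,0],"angular":[0,0,0]}]'; for i in 1; do python3 -m crank '[{"dp":[0,0,-0.04],"angular":[0,0,0]},{"dp":[0,0,-0.04],"angular":[0,0,0]},{"dp":[0,0,-0.04],"angular":[0,0,0]},{"dp":[0,0,0],"angular":[0,0,0]}]';  done
```

```text
t: 4.05
tcp_pos: [0.5306, 0.0345, 0.0695]
tool_rot: [0.993, 0.118, -0.001, -0.0]
force: [0.1, 0.1, 0.9]
finger_gap: 0.001
gripper_force: 0.0
t: 4.45
tcp_pos: [0.5312, 0.0343, 0.0666]
tool_rot: [0.993, 0.118, -0.0, -0.0]
force: [-0.0, -0.3, 1.0]
finger_gap: 0.001
gripper_force: 0.0
```

```bash
python3 -m crank '[{"dp":[0,0,-0.05],"angular":[0,0,0]},{"dp":[0,0,-0.05],"angular":[0,0,0]},{"dp":[0,0,0],"angular":[0,0,0]}]'
python3 - <<'E'
from station import sense,vision
import numpy as np
from h import cloud
d=vision.snapshot("side");P=cloud(d);s=sense();print(s["tcp_pos"],s["force"])
for v in range(204,226,2): print(v,(P[v,324]*1000).round().tolist())
E
```

```text
t: 4.75
tcp_pos: [0.5311, 0.0343, 0.0635]
tool_rot: [0.993, 0.118, -0.0, -0.0]
force: [0.4, -0.6, 0.6]
finger_gap: -0.002
gripper_force: 0.0
[0.53112563 0.03433153 0.06359161] [-0.02394374  0.17465205  0.3092039 ]
204 [518.0, 89.0, 181.0]
206 [518.0, 91.0, 177.0]
208 [517.0, 93.0, 174.0]
210 [518.0, 90.0, 165.0]
212 [526.0, 47.0, 109.0]
214 [526.0, 48.0, 104.0]
216 [526.0, 45.0, 93.0]
218 [532.0, 13.0, 49.0]
220 [531.0, 18.0, 48.0]
222 [530.0, 26.0, 50.0]
224 [529.0, 32.0, 50.0]
```

Nothing touched at the stated contact height, so the visible geometry is the true one: the tip is about 25 mm above the reported TCP. I'll continue guarded, expecting contact at TCP z≈0.025.

```bash
python3 -m crank '[{"dp":[0,0,-0.2],"angular":[0,0,0]},{"dp":[0,0,-0.2],"angular":[0,0,0]},{"dp":[0,0,-0.2],"angular":[0,0,0]},{"dp":[0,0,-0.15],"angular":[0,0,0]},{"dp":[0,0,0],"angular":[0,0,0]}]'
python3 - <<'E'
from station import sense,vision
import numpy as np
from h import cloud
d=vision.snapshot("side");P=cloud(d);s=sense();print(s["tcp_pos"],s["force"])
for v in range(214,230,1): print(v,(P[v,324]*1000).round().tolist())
E
```

```text
t: 5.3
tcp_pos: [0.5306, 0.0344, 0.0403]
tool_rot: [0.993, 0.118, -0.001, -0.0]
force: [-0.1, -0.8, -0.3]
finger_gap: 0.001
gripper_force: 0.0
[0.53084801 0.03437178 0.04065162] [ 0.45230587 -0.54066029  0.11426374]
214 [517.0, 92.0, 154.0]
215 [517.0, 93.0, 152.0]
216 [517.0, 95.0, 151.0]
217 [517.0, 93.0, 145.0]
218 [523.0, 63.0, 108.0]
219 [526.0, 47.0, 86.0]
220 [526.0, 47.0, 82.0]
221 [527.0, 43.0, 73.0]
222 [526.0, 45.0, 73.0]
223 [526.0, 45.0, 69.0]
224 [529.0, 30.0, 48.0]
225 [528.0, 37.0, 52.0]
226 [528.0, 38.0, 49.0]
227 [527.0, 43.0, 51.0]
228 [526.0, 46.0, 51.0]
229 [526.0, 48.0, 50.0]
```

```bash
python3 -m crank '[{"dp":[0,0,-0.1],"angular":[0,0,0]},{"dp":[0,0,-0.1],"angular":[0,0,0]},{"dp":[0,0,-0.1],"angular":[0,0,0]},{"dp":[0,0,0],"angular":[0,0,0]}]'; python3 -m crank '[{"dp":[0,0,-0.04],"angular":[0,0,0]},{"dp":[0,0,-0.04],"angular":[0,0,0]},{"dp":[0,0,-0.04],"angular":[0,0,0]},{"dp":[0,0,0],"angular":[0,0,0]}]'
```

```text
t: 5.75
tcp_pos: [0.5309, 0.0344, 0.0318]
tool_rot: [0.993, 0.118, -0.0, -0.0]
force: [0.7, 0.0, 0.7]
finger_gap: 0.002
gripper_force: 0.0
t: 6.15
tcp_pos: [0.5314, 0.0343, 0.03]
tool_rot: [0.993, 0.118, 0.0, 0.0]
force: [-2.3, 0.3, 10.6]
finger_gap: 0.0
gripper_force: 5.3
```

```bash
python3 -m crank '[{"dp":[0,0,-0.04],"angular":[0,0,0]},{"dp":[0,0,0],"angular":[0,0,0]}]'
```

```text
t: 6.35
tcp_pos: [0.5314, 0.0343, 0.03]
tool_rot: [0.993, 0.118, 0.001, 0.0]
force: [-4.4, -0.7, 19.1]
finger_gap: -0.005
gripper_force: 9.7
```

Near right is firm (stopped dead at TCP z=0.030, about 8 N per commanded mm). Next is far right.

```bash
python3 -m crank '[{"dp":[0,0,0.3],"angular":[0,0,0]},{"dp":[0,0,0.7],"angular":[0,0,0]},{"dp":[0.6,0.15,0],"angular":[0,0,0]},{"dp":[0.8,0.2,0],"angular":[0,0,0]},{"dp":[0.8,0.2,0],"angular":[0,0,0]},{"dp":[0.8,0.2,0],"angular":[0,0,0]},{"dp":[0.88,0.2,0],"angular":[0,0,0]},{"dp":[0,0,0],"angular":[0,0,0]},{"dp":[0,0,-0.3],"angular":[0,0,0]},{"dp":[0,0,-0.3],"angular":[0,0,0]},{"dp":[0,0,-0.2],"angular":[0,0,0]},{"dp":[0,0,0],"angular":[0,0,0]}]'
```

```text
t: 7.55
tcp_pos: [0.6455, 0.0627, 0.0317]
tool_rot: [0.993, 0.117, -0.002, -0.0]
force: [0.2, -0.5, 0.7]
finger_gap: 0.001
gripper_force: 0.0
```

```bash
python3 -m crank '[{"dp":[0,0,-0.04],"angular":[0,0,0]},{"dp":[0,0,-0.04],"angular":[0,0,0]},{"dp":[0,0,-0.04],"angular":[0,0,0]},{"dp":[0,0,0],"angular":[0,0,0]}]'
```

```text
t: 7.95
tcp_pos: [0.6479, 0.0628, 0.0302]
tool_rot: [0.993, 0.118, 0.0, 0.0]
force: [0.4, -0.1, -0.4]
finger_gap: -0.003
gripper_force: 0.0
```

```bash
python3 -m crank '[{"dp":[0,0,-0.04],"angular":[0,0,0]},{"dp":[0,0,-0.02],"angular":[0,0,0]},{"dp":[0,0,0],"angular":[0,0,0]}]'
```

```text
t: 8.25
tcp_pos: [0.648, 0.0627, 0.0286]
tool_rot: [0.993, 0.118, 0.0, 0.0]
force: [-0.5, -0.3, 4.6]
finger_gap: 0.0
gripper_force: 2.2
```

```bash
python3 -m crank '[{"dp":[0,0,-0.04],"angular":[0,0,0]},{"dp":[0,0,0],"angular":[0,0,0]}]'
```

```text
t: 8.45
tcp_pos: [0.6482, 0.0626, 0.0273]
tool_rot: [0.993, 0.118, 0.001, 0.0]
force: [0.4, -0.7, 6.0]
finger_gap: -0.001
gripper_force: 2.7
```

```bash
python3 -m crank '[{"dp":[0,0,-0.04],"angular":[0,0,0]},{"dp":[0,0,-0.04],"angular":[0,0,0]},{"dp":[0,0,0],"angular":[0,0,0]}]'
```

```text
t: 8.75
tcp_pos: [0.6484, 0.0625, 0.0252]
tool_rot: [0.993, 0.118, 0.001, 0.0]
force: [-1.0, -2.2, 6.4]
finger_gap: 0.001
gripper_force: 3.3
```

```bash
python3 -m crank '[{"dp":[0,0,-0.05],"angular":[0,0,0]},{"dp":[0,0,-0.05],"angular":[0,0,0]},{"dp":[0,0,0],"angular":[0,0,0]}]'
```

```text
t: 9.05
tcp_pos: [0.6485, 0.0625, 0.0248]
tool_rot: [0.993, 0.118, 0.001, 0.0]
force: [-5.5, -0.2, 19.0]
finger_gap: 0.003
gripper_force: 9.5
```

Far right sank about 5.5 mm and then stopped at 19 N, so it is the soft corner. I'll lift and check the far right tongue's position.

```bash
python3 -m crank '[{"dp":[0,0,0.3],"angular":[0,0,0]},{"dp":[0,0,0.6],"angular":[0,0,0]},{"dp":[0,0,0.6],"angular":[0,0,0]},{"dp":[0,0,0],"angular":[0,0,0]}]'
python3 - <<'E'
import numpy as np,cv2
from h import cloud
d=np.load("top0.npz");P=cloud(d)
a=np.radians(14);X=np.array([np.cos(a),np.sin(a)]);Y=np.array([-X[1],X[0]])
q=(P[...,:2]-[.577,.1015]);u=q@X*1000;w=q@Y*1000
m=(abs(u-60)<25)&(w<-100)&(w>-160)&(P[...,2]>.03)
print(np.c_[u[m],w[m],P[m][:,2]*1000].round().astype(int).tolist())
E
```

```text
t: 9.45
tcp_pos: [0.6493, 0.0629, 0.0683]
tool_rot: [0.993, 0.118, 0.002, 0.0]
force: [0.5, 0.6, 0.5]
finger_gap: 0.0
gripper_force: 0.0
[[73, -133, 51], [71, -136, 55], [73, -124, 50], [72, -127, 49], [73, -130, 45], [69, -132, 55], [69, -135, 53], [70, -138, 48], [80, -102, 30], [80, -105, 30], [74, -118, 39], [70, -123, 49], [70, -126, 48], [68, -129, 51], [67, -132, 52], [66, -134, 52], [66, -137, 50], [77, -101, 31], [76, -104, 33], [75, -109, 33], [72, -112, 40], [72, -115, 38], [70, -117, 43], [69, -120, 44], [67, -123, 48], [67, -126, 45], [66, -129, 46], [65, -131, 50], [62, -133, 58], [61, -136, 57], [74, -100, 31], [73, -103, 32], [70, -111, 39], [68, -114, 43], [67, -117, 41], [67, -120, 42], [64, -122, 49], [64, -125, 47], [62, -128, 51], [62, -130, 51], [61, -133, 51], [60, -136, 51], [70, -102, 32], [69, -105, 34], [67, -108, 40], [67, -111, 38], [67, -114, 36], [65, -116, 41], [63, -119, 44], [62, -122, 46], [61, -124, 46], [59, -127, 51], [59, -130, 50], [58, -133, 49], [58, -135, 50], [56, -138, 52], [66, -104, 36], [65, -107, 35], [64, -110, 36], [63, -113, 40], [6
[... 321 characters left out ...]
, -131, 49], [51, -134, 52], [49, -136, 56], [59, -106, 37], [59, -109, 36], [58, -112, 35], [56, -114, 39], [56, -117, 37], [53, -120, 46], [54, -123, 42], [51, -125, 48], [50, -128, 49], [49, -130, 52], [47, -133, 55], [48, -136, 50], [57, -103, 35], [57, -106, 32], [56, -108, 35], [54, -111, 38], [53, -114, 41], [53, -117, 39], [51, -119, 44], [49, -122, 47], [49, -125, 46], [48, -127, 47], [55, -102, 32], [53, -105, 38], [53, -108, 36], [51, -110, 40], [50, -113, 39], [49, -116, 41], [47, -118, 46], [50, -122, 34], [52, -101, 34], [50, -104, 35], [50, -107, 34], [48, -109, 40], [47, -112, 40], [48, -103, 34], [48, -107, 30], [46, -100, 31], [45, -106, 32], [42, -102, 33], [41, -105, 35]]
```

The tongue lies where expected, at plate x≈60, with its end at y≈-138 and z≈54 mm. I'm going over it and pressing down.

```bash
python3 -m crank '[{"dp":[0.2,-0.85,0],"angular":[0,0,0]},{"dp":[0.2,-0.9,0],"angular":[0,0,0]},{"dp":[0.22,-0.88,0],"angular":[0,0,0]},{"dp":[0,0,-0.4],"angular":[0,0,0]},{"dp":[0,0,-0.4],"angular":[0,0,0]},{"dp":[0,0,-0.2],"angular":[0,0,0]},{"dp":[0,0,-0.1],"angular":[0,0,0]},{"dp":[0,0,-0.1],"angular":[0,0,0]},{"dp":[0,0,-0.1],"angular":[0,0,0]},{"dp":[0,0,0],"angular":[0,0,0]}]'
```

```text
t: 10.45
tcp_pos: [0.6659, -0.0174, 0.0283]
tool_rot: [0.993, 0.119, -0.0, 0.002]
force: [-1.3, -3.5, 8.2]
finger_gap: 0.002
gripper_force: 3.8
```

```bash
python3 -m crank '[{"dp":[0,0,-0.1],"angular":[0,0,0]},{"dp":[0,0,-0.1],"angular":[0,0,0]},{"dp":[0,0,-0.1],"angular":[0,0,0]},{"dp":[0,0,0],"angular":[0,0,0]}]'
```

```text
t: 10.85
tcp_pos: [0.6675, -0.0165, 0.0194]
tool_rot: [0.993, 0.118, 0.001, 0.001]
force: [0.5, -2.1, 5.6]
finger_gap: 0.003
gripper_force: 2.4
```

The tongue is moving down at 6–8 N. The flat stop should be near TCP z≈0.0085.

```bash
python3 -m crank '[{"dp":[0,0,-0.1],"angular":[0,0,0]},{"dp":[0,0,-0.1],"angular":[0,0,0]},{"dp":[0,0,-0.1],"angular":[0,0,0]},{"dp":[0,0,0],"angular":[0,0,0]}]'
```

```text
t: 11.25
tcp_pos: [0.668, -0.0169, 0.0104]
tool_rot: [0.993, 0.119, 0.002, 0.002]
force: [0.3, -3.9, 5.5]
finger_gap: -0.001
gripper_force: 2.8
```

```bash
python3 -m crank '[{"dp":[0,0,-0.05],"angular":[0,0,0]},{"dp":[0,0,-0.05],"angular":[0,0,0]},{"dp":[0,0,0],"angular":[0,0,0]}]'
```

```text
t: 11.55
tcp_pos: [0.6681, -0.0169, 0.0083]
tool_rot: [0.993, 0.119, 0.002, 0.002]
force: [-0.3, -3.7, 10.2]
finger_gap: -0.002
gripper_force: 5.1
```

```bash
python3 -m crank '[{"dp":[0,0,-0.05],"angular":[0,0,0]},{"dp":[0,0,-0.05],"angular":[0,0,0]},{"dp":[0,0,0],"angular":[0,0,0]}]'
```

```text
t: 11.85
tcp_pos: [0.6683, -0.017, 0.0079]
tool_rot: [0.993, 0.119, 0.002, 0.002]
force: [-5.0, -4.3, 22.9]
finger_gap: -0.001
gripper_force: 11.4
```

At the stop: 23 N and no more travel. I'll lift, go back over the far right corner, and press to check.

```bash
python3 -m crank '[{"dp":[0,0,0.3],"angular":[0,0,0]},{"dp":[0,0,0.7],"angular":[0,0,0]},{"dp":[0,0,0.8],"angular":[0,0,0]},{"dp":[0,0,0.2],"angular":[0,0,0]},{"dp":[-0.2,0.85,0],"angular":[0,0,0]},{"dp":[-0.25,0.9,0],"angular":[0,0,0]},{"dp":[-0.2,0.9,0],"angular":[0,0,0]},{"dp":[0,0,-0.4],"angular":[0,0,0]},{"dp":[0,0,-0.4],"angular":[0,0,0]},{"dp":[0,0,-0.2],"angular":[0,0,0]},{"dp":[0,0,0],"angular":[0,0,0]}]'
```

```text
t: 12.95
tcp_pos: [0.6456, 0.0626, 0.0312]
tool_rot: [0.993, 0.117, -0.002, -0.0]
force: [0.4, -0.6, 0.5]
finger_gap: -0.003
gripper_force: 0.0
```

```bash
python3 -m crank '[{"dp":[0,0,-0.05],"angular":[0,0,0]},{"dp":[0,0,-0.05],"angular":[0,0,0]},{"dp":[0,0,-0.05],"angular":[0,0,0]},{"dp":[0,0,0],"angular":[0,0,0]}]'
```

```text
t: 13.35
tcp_pos: [0.6473, 0.0628, 0.0296]
tool_rot: [0.993, 0.118, 0.001, 0.0]
force: [-0.8, -1.6, 3.5]
finger_gap: -0.001
gripper_force: 1.8
```

```bash
python3 -m crank '[{"dp":[0,0,-0.05],"angular":[0,0,0]},{"dp":[0,0,-0.03],"angular":[0,0,0]},{"dp":[0,0,0],"angular":[0,0,0]},{"dp":[0,0,0],"angular":[0,0,0]}]'
```

```text
t: 13.75
tcp_pos: [0.6474, 0.0628, 0.029]
tool_rot: [0.993, 0.118, 0.001, 0.001]
force: [-2.9, -2.1, 12.6]
finger_gap: -0.002
gripper_force: 6.0
```

Solid: 12.6 N with only about 1.3 mm of settling, against 5.5 mm before. I'll hold briefly, then lift clear and check the scene.

```bash
python3 -m crank '[{"dp":[0,0,0],"angular":[0,0,0]},{"dp":[0,0,0],"angular":[0,0,0]},{"dp":[0,0,0],"angular":[0,0,0]},{"dp":[0,0,0.2],"angular":[0,0,0]},{"dp":[0,0,0.5],"angular":[0,0,0]},{"dp":[0,0,0.9],"angular":[0,0,0]},{"dp":[0,0,0.9],"angular":[0,0,0]},{"dp":[0,0,0.9],"angular":[0,0,0]},{"dp":[0,0,0.9],"angular":[0,0,0]},{"dp":[0,0,0.9],"angular":[0,0,0]},{"dp":[-0.5,-0.3,0.8],"angular":[0,0,0]},{"dp":[-0.9,-0.6,0],"angular":[0,0,0]},{"dp":[-0.9,-0.9,0],"angular":[0,0,0]},{"dp":[-0.9,-0.9,0],"angular":[0,0,0]},{"dp":[-0.9,-0.9,0],"angular":[0,0,0]},{"dp":[-0.9,-0.9,0],"angular":[0,0,0]},{"dp":[0,0,0],"angular":[0,0,0]},{"dp":[0,0,0],"angular":[0,0,0]}]'
python3 - <<'E'
from station import vision
import cv2
cv2.imwrite("pics/end.png",cv2.resize(vision.snapshot("side")["image"][170:330,220:380],None,fx=3.7,fy=3.7,interpolation=cv2.INTER_CUBIC))
E
```

```text
t: 15.55
tcp_pos: [0.4968, -0.0719, 0.2072]
tool_rot: [0.993, 0.117, 0.001, -0.0]
force: [0.1, -0.1, 0.8]
finger_gap: 0.0
gripper_force: 0.0
```

View pics/end.png

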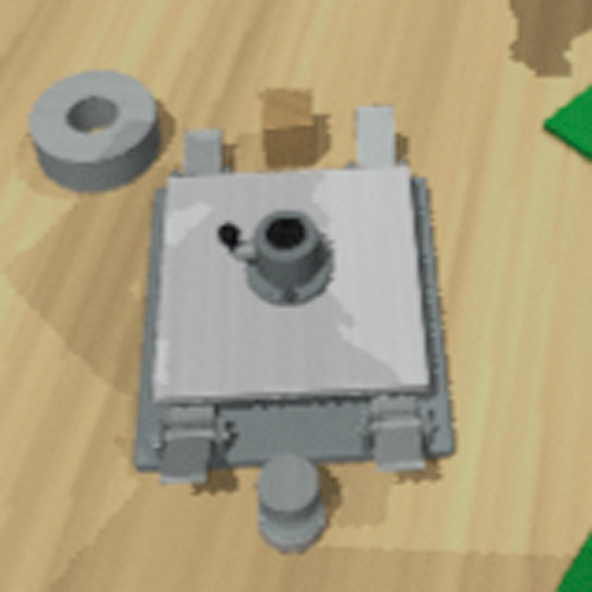

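The far right tongue at (203,152) is down and flat. The other three are still up, at (376,135), (187,450) and (398,440), and the plate, offcut, jar and ring have not moved.

```bash
python3 -c "from station import order; print(order.sign_off())"
```

```text
the job is handed in; nothing more can be done
None
```

The far right corner was the soft one (it sank about 5.5 mm); I pressed its shim flat, the corner then held firm at 12.6 N, the other three shims are still up, and the job is handed in; I didn't press the two left corners once it was found, and two presses peaked at 19 N, above the 8–15 N advised.

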